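# Lock the cutter's drive and take off its hub cap

## Robot

A 6-joint arm with a two-finger parallel gripper is mounted at the origin on the work surface. World frame = base frame: x ahead of the robot, y to its left, z up, the work surface at z = 0. Lengths are in mm, angles in rad, forces in N, time in s.
With the tool pointing down it reaches from about 400 to 925 mm from the base axis. Payload 12.5 kg.
Tool frame: the origin (TCP) lies midway between the tips of the shut fingers; the grasp point (between the pads) lies 19 mm behind it; z points along the fingers, y is the direction in which the jaws open and shut (so a half turn about z gives the same grasp; the last joint's range is limited). The gripper opens to 95 mm and grips with 3 to 60 N. Pads are 20 mm wide; open, the fingers measure 119 mm over their backs; the gripper's body (75 mm by 180 mm) begins 59 mm behind the grasp point.
Start: joints at [-1.351, 0.491, 1.559, -0, 1.092, -0.106], TCP at [200.065, -592.132, 214.661] pointing down, gripper open.
Joint ranges: [-3.1, 3.1], [-0.84, 2.19], [0.05, 2.79], [-1.13, 4.28], [0.06, 2.93], [-2.69, 2.69]. Speed limits (rad/s): [2.22, 2.22, 2.79, 3.14, 3.14, 3.14].

## Interface

Orientations are given as [roll, pitch, yaw] about the fixed x, y, z axes, in that order (R = Rz(yaw) Ry(pitch) Rx(roll)).
In Python, from cell import * gives the robot as it stands. The module is installed in compiled form; this text tells all that it offers.
- The arm moves only by the tool carry_out, never from a script. Its argument "moves" is a list of rows, each an object of numbers: "dx", "dy", "dz": the shift along the tool's x, y, z in m; "twist": the turn about the tool's z in degrees. A call has 1 to 5 rows; each row is the pose to reach, as a shift and turn from the pose commanded when the call began, along the tool's axes at that moment; what a row does not reach only later rows make up. A row lasts 1/10 s, in which the tool goes at most 50 mm and 8.59 degrees, less where a joint would pass 70% of its speed; a pose out of reach is approached as far as the arm can. A call with a gripper value outside its range is refused whole. "grip" is the finger opening in m, from 0 to 0.0951, set as the call begins (left out, the last holds). The fingers move at their own pace and stop on an object; the grip force is fixed at half the most. Time passes only in rows, so rows that repeat a pose let the fingers close. It gives the time, the measured TCP pose, the force and the opening at its end, in the units of the state.
- state(): the state, without advancing time (a new reading comes with each control period).
- read_camera(name): name is "scene" or "top" or "wrist"; returns (picture, depth): 480x640x3 uint8, red, green, blue; 480x640 float32, mm along the optical axis (not along the pixel's ray), 0 where there is no reading.
- camera_info(name): a dict with "mtx" (3x3 intrinsics, pixels), "dist_coeffs" ([k1, k2, p1, p2, k3] as OpenCV has them; the pictures are not rectified), "R" (3x3) and "t" (3): a world point X has camera coordinates R X + t. Camera axes: x right, y down, z forward; pixel columns grow to the right and rows downward; lengths in mm; the calibration is good to about 2 mm. A picture is of the moment at which its call begins: read the wrist's pose just before it. camera_info takes no time and is no camera call; for the wrist camera it gives the pose at the moment of the call.
- job_done(): hands the job in, once; it reports no verdict.
The state is a dict: "t": time; "joints": joint angles; "qvel": joint speeds; "tau": joint torques, N m; "eef_pos": TCP position; "tcp_rot": TCP orientation; "ft_force": force on the tool from outside, world axes, zero at the start; "moment": the same for the moment, N m; "opening": opening from 0.0 (shut) to 1.0 (fully open).
Only numpy, scipy, OpenCV 4.12 (cv2) and the standard library are available. Lean on these libraries where they do the work, as an engineer would, in place of code of your own. Each camera call takes 0.05 s, during which the arm holds its last target. There are 200 camera calls.

## Task

Service the vegetable cutter: first turn its grey lock ring by the upright tab, counter-clockwise seen from above, all the way to the raised locked mark on the housing, leaving the hub cap as it is meanwhile. Then unscrew the black hub cap; nobody remembers whether its quick thread is right- or left-handed, so try gently both ways, turn it about a quarter turn the way it gives while it still sits down on its seat, and lift it off. Finish while still holding the cap in the gripper, about 10 cm straight above its seat, with the ring still locked and the things around the machine left where they were.

Things in the scene. Friction and masses are not known exactly. Their poses are not given: they have to be found in the camera images.
- cutter: Vegetable-cutter base without its bowl, fixed. White round housing, diameter 176, 52 high, on a foot 200 x 190 x 30; on it a round aluminium deck, diameter 128, top 70 mm above the table. Origin: centre of the underside, on the common vertical axis of housing, ring and cap; z up, turned about z. Under the cap, on the deck, a steel hub 14.5 high, 49 across its two lugs along the cutter's x.
- hub_seat (a point): Point on the machine's vertical axis on top of the deck (70 mm above the table), where the cap's underside sits. Thread of the cap: no pitch, right- or left-handed at random. The tightening way the cap stops hard after 5 to 25 degrees; the loosening way it turns lightly, up to about 110 degrees, and lifts off freely once turned 50 to 100 (75 is best). 2 mm vertical play; no spring back.
- lock_ring (a joint): Angle of the grey lock ring about the machine's vertical axis; grows counter-clockwise seen from above, from 0 (open end) to 1.1 rad (hard stop, tab level with the locked mark). Starts between 0 and 0.45. Friction about 0.18 N m (2.5 N at the tab); it stays where it is left. Counts as locked above 1.02.
- ring_tab (a point): Centre of the top face of the upright tab on the lock ring, moving with it. Tab: 16 mm radially, 12 mm tangentially, centre 76 mm from the machine's axis; top 106 mm above the table, 38 mm above the ring (ring: outer diameter 172, inner 132, top 68 mm above the table). Pinch it tangentially, from above.
- lock_mark (a point): Top of the locked mark: a raised white rib on the housing rim, 20 mm radially, 12 mm wide, 95 mm from the machine's axis, top 60 mm above the table. The ring is locked when its tab stands on the same radius.
- hub_cap: Loose black cap, 0.10 to 0.19 kg, on the hub. Flange: diameter 60, 20 high; on it a ribbed round knob to grip, diameter 38 (40 over the ribs), 32 high (90 to 122 mm above the table when seated). Origin: centre of the underside; z up along the axis; x towards a small ear standing 8 mm out of the flange, at the start within 0.07 rad of the cutter's x. Held by a quick thread (see hub_seat).
- slicing_disc: Steel slicing disc lying flat, diameter 124, 18 high, left of the machine; loose bystander, origin at the centre of its underside; leave alone.
- spatula: Spatula lying right of the machine; loose bystander, origin at the centre of its underside; leave alone.
- tumbler: Glass tumbler, diameter 68, 85 high; loose bystander, origin at the centre of its underside; leave alone.
- mixing_bowl: Steel bowl, diameter 170, 75 high, far left; loose bystander, origin at the centre of its underside; leave alone.
- sauce_jar: Jar, diameter 70, 90 high, behind the machine; loose bystander, origin at the centre of its underside; leave alone.
- chilli_bottle: Bottle, diameter 60, 170 high, behind the machine; loose bystander, origin at the centre of its underside; leave alone.
- small_dish: White dish, diameter 90, 20 high; loose bystander, origin at the centre of its underside; leave alone.
Mind the look-alikes: they are no part of the job. Leave any green look-alike of the hub_cap alone.

How it is judged (in metres and radians):
On the way, in this order (a step that is already met when the one before it is completed fails the run):
1. the lock ring is turned to its locked mark while the cap is still untouched on its thread (value of joint lock_ring above 1.02 rad and z of hub_cap in the frame of cutter below 0.078 m and angle between the x axis of hub_cap and the x axis of cutter, either way round below 0.5 rad), for 0.1 s.
2. the cap is turned loose (40 degrees or more) while it still sits on the hub (value of joint lock_ring above 1.02 rad and z of hub_cap in the frame of cutter below 0.078 m and angle between the x axis of hub_cap and the x axis of cutter, either way round above 0.7 rad), for 0.1 s.
At the end, for the whole second after the job is handed in: The ring is still locked (joint above 1.02 rad); the cap is held still by the fingers (more than 1 N; slower than 30 mm/s), its underside 60 to 180 mm above the seat and within 50 mm of the machine's axis, touching nothing of the machine (value of joint lock_ring above 1.02 rad and z of hub_cap in the frame of hub_seat between 0.06 and 0.18 m and horizontal distance between hub_cap and hub_seat below 0.05 m and contact force between the fingers and hub_cap above 1 N and contact force between hub_cap and cutter below 0.2 N and linear speed of hub_cap below 0.03 m/s); the arm keeps its last pose, push and grip.
It fails at once if a bystander (disc, spatula, tumbler, bowl, jar, bottle or dish) is pushed more than 30 mm from its place (distance of any of slicing_disc, spatula, tumbler, mixing_bowl, sauce_jar, chilli_bottle, small_dish from where it was at the start of the episode above 0.03 m).
It also fails if it takes over 53 s, if anything falls off the work surface, if the arm or the gripper's body presses on something with over 40 N, if the wrist force passes 120 N, or if a joint passes its speed limit or range.

## Working session

There is one attempt and no reset: what is moved stays moved. The work goes in short steps, Python scripts to look and compute and a tool call to move; the robot and the scene stay as the last step left them, time stands still between calls to the robot, and variables do not carry over. Pictures are saved under pics/ and viewed, about 8 in all and at most 12, crops included, and the job is handed in when it is done.

Besides the shell and the picture viewer there is one more tool, called after ">>>" as name([rows], argument=value, ...), one row to a line, values as JSON. carry_out: Moves the arm, as the interface text tells. Its arguments: {"type":"object","properties":{"moves":{"type":"array","items":{"type":"object","properties":{"dx":{"type":"number"},"dy":{"type":"number"},"dz":{"type":"number"},"twist":{"type":"number"}}}},"grip":{"type":"number"}},"required":["moves"]}

```bash
mkdir -p pics; cat > h.py <<'E'
from cell import *
import numpy as np, cv2
def snap(name):
    ci=camera_info(name); im,d=read_camera(name)
    np.savez(f'pics/{name}.npz',im=im,d=d,**{k:np.array(ci[k],float) for k in('mtx','dist_coeffs','R','t')})
    return load(name)
def load(name):
    z=np.load(f'pics/{name}.npz'); return {k:z[k] for k in z}
def ray(c,uv):
    p=cv2.undistortPoints(np.array(uv,float).reshape(-1,1,2),c['mtx'],c['dist_coeffs'])[:,0]
    d=np.c_[p,np.ones(len(p))]@c['R']; o=-c['R'].T@c['t'].ravel(); return o,d
def plane(c,uv,z):
    o,d=ray(c,uv); return o+d*((z-o[2])/d[:,2])[:,None]
def deppts(c):
    d=c['d']; v,u=np.nonzero(d>0); 
    p=cv2.undistortPoints(np.c_[u,v].astype(float).reshape(-1,1,2),c['mtx'],c['dist_coeffs'])[:,0]
    P=(np.c_[p,np.ones(len(p))]*d[v,u][:,None]-c['t'].ravel())@c['R']
    out=np.full(d.shape+(3,),np.nan); out[v,u]=P; return out
def proj(c,X):
    return cv2.projectPoints(np.array(X,float).reshape(-1,1,3),cv2.Rodrigues(c['R'])[0],c['t'],c['mtx'],c['dist_coeffs'])[0][:,0]
E
python3 - <<'E'
from h import *
for n in('top','scene'):
    c=snap(n); cv2.imwrite(f'pics/{n}0.png',c['im'][:,:,::-1]); print(n,-c['R'].T@c['t'].ravel(),c['R'][2])
s=state();print(s['t'],s['eef_pos'],s['tcp_rot'],s['opening'])
E
```

```text
top [ 418.32152281   39.36777027 1159.02802051] [ 1.14305401e-01  9.25056960e-04 -9.93445227e-01]
scene [1738.08288188  444.60717415 1173.50627574] [-0.71399407 -0.2355893  -0.65932552]
0.1 [ 199.98031564 -591.94295119  214.15023205] [-3.14069108e+00 -4.95476678e-05  3.25755043e-01] 0.9994384111420572
```

View pics/top0.png

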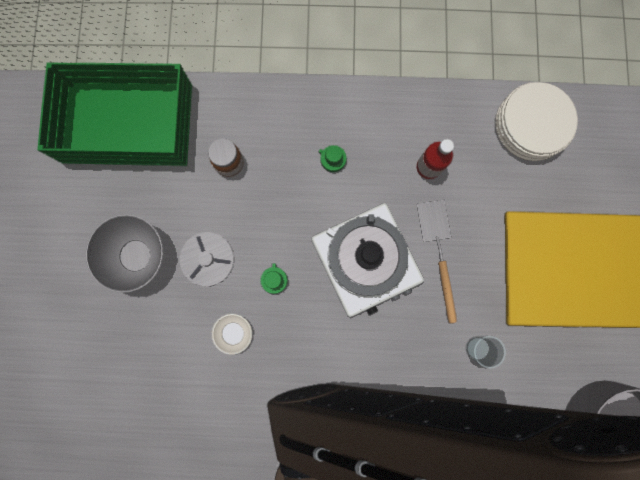

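View pics/scene0.png

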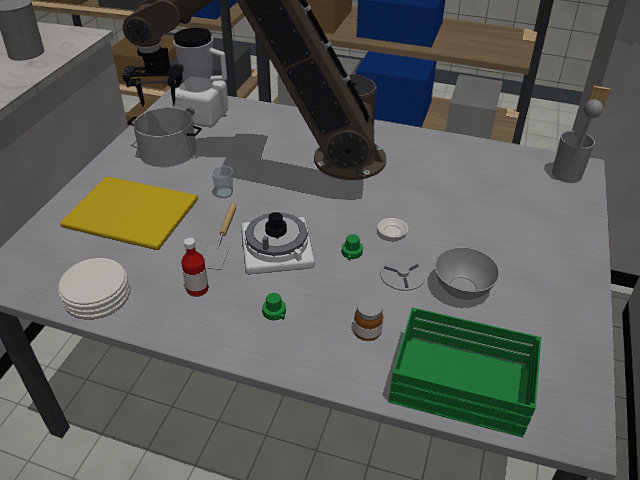

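The black cap on the cutter is at about (369,255) in top and (276,224) in scene. The green look-alikes are at top (334,158) and (274,279), off the machine, so the black one is the target. The tab is at top (371,219) and scene (265,243). I'll confirm with one enlarged crop and measure.

```bash
python3 - <<'E'
from h import *
t=load('top');s=load('scene')
a=cv2.resize(t['im'][195:325,300:440],None,fx=4,fy=4,interpolation=cv2.INTER_CUBIC)[:520,:400+160]
b=cv2.resize(s['im'][200:280,235:320],None,fx=2.8,fy=2.8,interpolation=cv2.INTER_CUBIC)
im=np.zeros((520,800,3),np.uint8); im[:,:560]=a[:520,:560]; im[:b.shape[0],560:560+b.shape[1]]=b
cv2.imwrite('pics/crop1.png',im[:,:,::-1])
P=deppts(t); g=P[195:325,300:440].reshape(-1,3); g=g[~np.isnan(g[:,0])]
for lo,hi in((66,74),(102,110),(118,126),(86,94),(50,61)):
    m=g[(g[:,2]>lo)&(g[:,2]<hi)]; print(lo,hi,len(m),m.mean(0),m.min(0),m.max(0),np.median(m,0))
# ring
m=g[(g[:,2]>60)&(g[:,2]<74)][:,:2].astype(np.float32); print('enclosing',cv2.minEnclosingCircle(m))
P=deppts(s); g=P[200:280,235:320].reshape(-1,3); g=g[~np.isnan(g[:,0])]
for lo,hi in((66,74),(103,109),(118,126)):
    m=g[(g[:,2]>lo)&(g[:,2]<hi)]; print('s',lo,hi,len(m),m.mean(0) if len(m) else 0, np.median(m,0))
E
```

```text
66 74 3712 [513.30570225 -72.42510722  69.88247088] [ 429.42253496 -157.18547141   66.00273224] [600.65777241  11.87923762  73.98806075] [511.36876394 -71.51788056  69.85089069]
102 110 55 [573.49741328 -69.76319255 106.55307224] [495.5339036  -78.11830423 102.06388102] [598.63067406 -53.81906089 109.98834146] [588.19063938 -71.70935961 106.71902731]
118 126 259 [515.11080692 -72.2191656  122.65043597] [496.53907598 -91.42461993 118.49979708] [534.07873008 -54.554063   125.99636055] [515.02776027 -72.83269276 122.63007881]
86 94 333 [516.26493218 -70.51727003  90.72400315] [ 485.92664885 -102.50728613   86.01072051] [597.09305868 -42.97163085  93.93995903] [513.19636913 -67.22013682  90.91916062]
50 61 227 [499.0657587  -37.09837618  54.51219463] [ 427.8491547  -142.30113167   50.00723423] [599.06317595  18.78724972  60.97560622] [489.04373963 -20.93597875  53.9875318 ]
enclosing ((519.3316650390625, -65.37823486328125), 95.46156311035156)
s 66 74 1192 [526.59920298 -62.07901073  69.7155589 ] [531.95601291 -50.89094577  69.59404943]
s 103 109 42 [556.74271377 -64.85278977 106.04314231] [534.65391012 -65.30088789 106.35451063]
s 118 126 98 [518.07118859 -66.52094107 122.20103021] [517.66067369 -65.4479565  122.60877433]
```

View pics/crop1.png

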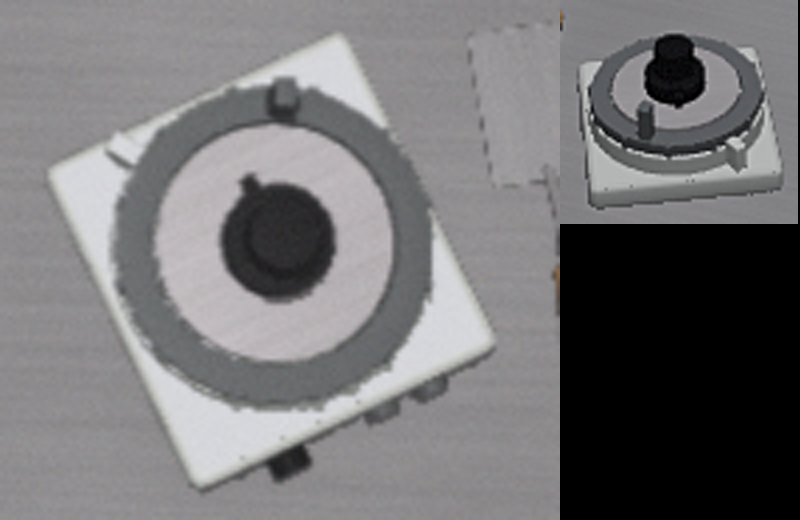

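The crop shows the black cap with its ear at crop (249,184), the dark upright tab at (285,88), and the white locked rib at (122,152), which is counter-clockwise of the tab as expected. The tab is almost straight ahead of the axis (+x).

```bash
python3 - <<'E'
from h import *
T=load('top');S=load('scene')
def pix(c,box,f):
    P=deppts(c); r=np.zeros(P.shape[:2],bool); r[box[0]:box[1],box[2]:box[3]]=1
    m=r&f(P); v,u=np.nonzero(m); return np.array([u.mean(),v.mean()]),m.sum(),np.nanmedian(P[m],0)
def tri(a,b):
    o1,d1=ray(T,a);o2,d2=ray(S,b);d1=d1[0];d2=d2[0]
    k=np.linalg.lstsq(np.c_[d1,-d2],o2-o1,rcond=None)[0]
    p,q=o1+k[0]*d1,o2+k[1]*d2; return (p+q)/2,np.linalg.norm(p-q)
bt,bs=(195,325,300,440),(200,280,235,320)
nr=lambda P,x,y,r:np.hypot(P[...,0]-x,P[...,1]-y)<r
C=np.array([514,-72])
kt=pix(T,bt,lambda P:(P[...,2]>117));ks=pix(S,bs,lambda P:P[...,2]>119.5)
print(kt,ks,tri(kt[0],ks[0]))
tab=lambda P:(np.abs(P[...,2]-106)<4)&(P[...,0]>565)
tt=pix(T,bt,tab);ts=pix(S,bs,tab); print(tt,ts,tri(tt[0],ts[0]))
for n,u,z in(('knob',kt[0],122),('tab',tt[0],106)): print(n,plane(T,[u],z))
for n,u,z in(('knob',ks[0],122),('tab',ts[0],106)): print(n,plane(S,[u],z))
# deck: bright disc contour, ring outer contour in top: deck ellipse fit by colour
im=T['im'].astype(int); crop=cv2.cvtColor(T['im'],cv2.COLOR_RGB2GRAY)
P=deppts(T)
m=(np.abs(P[...,2]-69)<4).astype(np.uint8); m[:195]=0;m[325:]=0;m[:,:300]=0;m[:,440:]=0
g=(crop>60)&(crop<125)&(m>0); g=cv2.morphologyEx(g.astype(np.uint8),cv2.MORPH_OPEN,np.ones((3,3)))
cs=cv2.findContours(g,cv2.RETR_CCOMP,cv2.CHAIN_APPROX_NONE)[0]
for q in sorted(cs,key=len)[-2:]:
    X=plane(T,q[:,0].astype(float),69)[:,:2]
    A=np.c_[X,np.ones(len(X))]
    for _ in range(5):
        k=np.linalg.lstsq(A,(X**2).sum(1),rcond=None)[0] if _==0 else np.linalg.lstsq(A[w],(X[w]**2).sum(1),rcond=None)[0]
        c=k[:2]/2; R=np.sqrt(k[2]+c@c); e=np.abs(np.hypot(*(X-c).T)-R); w=e<max(2,np.median(e)*2)
    print('circle',c,R,w.sum(),len(X))
for n,u in(('ear',(300+249/4,195+184/4)),('rib',(300+122/4,195+152/4))): print(n,plane(T,[u],90 if n=='ear' else 60))
E
```

```text
(array([370.56457565, 252.95940959]), np.int64(271), array([515.02776027, -72.83269276, 122.71439277])) (array([275.40860215, 216.22580645]), np.int64(93), array([519.00693923, -65.66396167, 123.1592913 ])) (array([514.7141724 , -70.47611494, 120.0854236 ]), np.float64(4.29311943333432))
(array([370.55813953, 217.55813953]), np.int64(43), array([591.80906863, -73.69215211, 106.67031537])) (array([264.71428571, 238.04761905]), np.int64(21), array([591.9781852 , -69.17360134, 105.32730412])) (array([591.0871421 , -71.77868034, 103.31102637]), np.float64(3.14387622518576))
knob [[515.17687275 -72.33735929 122.        ]]
tab [[591.13461177 -73.0044563  106.        ]]
knob [[516.64426493 -67.37140239 122.        ]]
tab [[593.76848839 -68.88539387 106.        ]]
circle [ 486.25621754 -143.07606626] 4.701286801292727 13 16
circle [514.42036125 -73.16345175] 76.52171743701722 489 489
ear [[543.09699566 -57.81410595  90.        ]]
rib [[562.28658075   8.90703352  60.        ]]
```

>>> carry_out([
  {"dx": 0.04,"dy": -0.027,"dz": -0.004},
  {"dx": 0.08,"dy": -0.055,"dz": -0.008},
  {"dx": 0.12,"dy": -0.082,"dz": -0.012},
  {"dx": 0.16,"dy": -0.109,"dz": -0.016},
  {"dx": 0.2,"dy": -0.137,"dz": -0.016},
], grip=0.05)

```text
schema error: expected keys dx, dy, dz, twist
```

>>> carry_out([
  {"dx": 0.04,"dy": -0.027},
  {"dx": 0.08,"dy": -0.055},
  {"dx": 0.12,"dy": -0.082},
  {"dx": 0.16,"dy": -0.109},
  {"dx": 0.2,"dy": -0.137},
])

```text
schema error: expected keys dx, dy, dz, twist
```

>>> carry_out([
  {"dx": 0.04,"dy": -0.027,"twist": 4},
  {"dx": 0.08,"dy": -0.055,"twist": 8},
  {"dx": 0.11,"dy": -0.075,"twist": 14},
  {"dx": 0.138,"dy": -0.093,"twist": 18.7},
  {"dx": 0.138,"dy": -0.093,"twist": 18.7},
])

```text
schema error: expected keys dx, dy, dz, twist
```

>>> carry_out([
  {"dx": 0.04,"dy": -0.027,"dz": -0.004,"twist": 0},
  {"dx": 0.08,"dy": -0.055,"dz": -0.008,"twist": 0},
  {"dx": 0.12,"dy": -0.082,"dz": -0.012,"twist": 0},
  {"dx": 0.16,"dy": -0.109,"dz": -0.016,"twist": 0},
  {"dx": 0.2,"dy": -0.137,"dz": -0.016,"twist": 0},
], grip=0.05)

```text
t: 0.6
eef_pos: [346.6, -396.8, 230.9]
tcp_rot: [3.141, -0.0, 0.325]
ft_force: [0.8, -0.7, -0.8]
opening: 0.637
```

>>> carry_out([
  {"dx": 0.04,"dy": -0.027,"dz": 0,"twist": 0},
  {"dx": 0.08,"dy": -0.055,"dz": 0,"twist": 0},
  {"dx": 0.12,"dy": -0.082,"dz": 0,"twist": 0},
  {"dx": 0.16,"dy": -0.109,"dz": 0,"twist": 0},
  {"dx": 0.2,"dy": -0.137,"dz": 0,"twist": 0},
])

```text
t: 1.1
eef_pos: [492.2, -202.7, 230.5]
tcp_rot: [-3.142, 0.0, 0.326]
ft_force: [0.0, -0.6, -0.8]
opening: 0.527
```

>>> carry_out([
  {"dx": 0.04,"dy": -0.027,"dz": 0,"twist": 4},
  {"dx": 0.08,"dy": -0.055,"dz": 0,"twist": 8},
  {"dx": 0.11,"dy": -0.075,"dz": 0,"twist": 14},
  {"dx": 0.138,"dy": -0.093,"dz": 0,"twist": 18.7},
  {"dx": 0.138,"dy": -0.093,"dz": 0,"twist": 18.7},
])

```text
t: 1.6
eef_pos: [593.8, -69.3, 230.0]
tcp_rot: [-3.141, 0.0, 0.0]
ft_force: [-0.4, -0.3, 0.7]
opening: 0.524
```

```bash
python3 - <<'E'
from h import *
s=state();print(s['eef_pos'],s['tcp_rot'],s['joints'])
c=snap('wrist'); print(-c['R'].T@c['t'].ravel(),c['R'])
im=c['im'].copy()
for X in((592,-71.5,106),(515,-72,122)):
    p=proj(c,X)[0]; print(p); cv2.circle(im,tuple(int(v) for v in p),4,(255,0,0),1)
cv2.imwrite('pics/w1.png',im[:,:,::-1])
P=deppts(c)
for n,f in(('knob',P[...,2]>118),('tab',(np.abs(P[...,2]-106)<4)&(P[...,0]>565))):
    f=f&(P[...,2]<128)&(np.hypot(P[...,0]-550,P[...,1]+70)<90)
    m=P[f]; v,u=np.nonzero(f); print(n,len(m),m.mean(0) if len(m) else 0,m.min(0),m.max(0),u.mean(),v.mean())
E
```

```text
[593.84233074 -69.31917468 230.01005896] [-3.14111863e+00  1.57999617e-04  1.16817066e-04] [-2.26847316e-01  4.37396345e-01  1.60865043e+00  4.79383451e-04
  1.09580654e+00  1.34361294e+00]
[658.58287276 -70.23170057 399.97097408] [[ 0.00116176 -0.99999783 -0.00172986]
 [-0.97193707 -0.00153609  0.23523601]
 [-0.23523815  0.00140803 -0.97193674]]
[323.81873211 230.22551417]
[324.24053833 320.511273  ]
knob 197 [500.14164118 -70.77435905 121.81692652] [495.01884459 -85.16827814 119.23619254] [503.44880125 -54.96281631 123.19321868] 322.8020304568528 335.79695431472084
tab 253 [590.32319088 -71.2306281  105.48269322] [581.83545851 -76.91418841 102.00083228] [597.81297703 -65.57188891 107.82207969] 323.501976284585 231.9683794466403
```

View pics/w1.png

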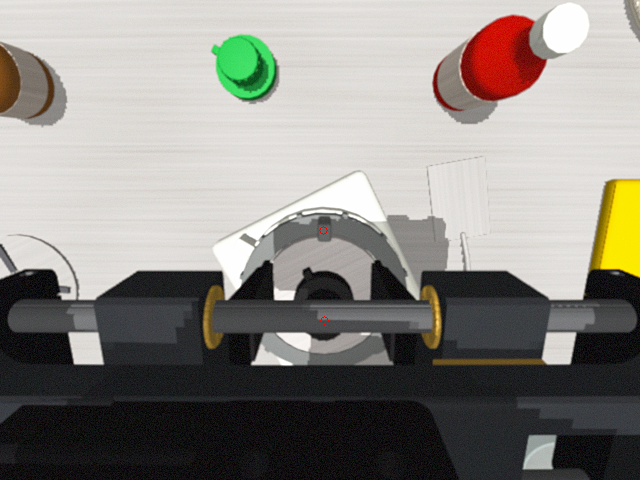

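The wrist picture shows the tab at (323,231), under its projected marker, and the cap at (324,300), partly hidden by the gripper. The tab position agrees across three views at about (591,-72,106), so I descend and pinch.

>>> carry_out([
  {"dx": -0.003,"dy": 0.0025,"dz": 0.035,"twist": 0},
  {"dx": -0.003,"dy": 0.0025,"dz": 0.075,"twist": 0},
  {"dx": -0.003,"dy": 0.0025,"dz": 0.115,"twist": 0},
  {"dx": -0.003,"dy": 0.0025,"dz": 0.14,"twist": 0},
  {"dx": -0.003,"dy": 0.0025,"dz": 0.152,"twist": 0},
])

```text
t: 2.15
eef_pos: [587.7, -75.5, 76.4]
tcp_rot: [-3.141, 0.004, -0.001]
ft_force: [-0.1, -0.1, 0.7]
opening: 0.527
```

>>> carry_out([
  {"dx": 0,"dy": 0,"dz": 0,"twist": 0},
  {"dx": 0,"dy": 0,"dz": 0,"twist": 0},
  {"dx": 0,"dy": 0,"dz": 0,"twist": 0},
  {"dx": 0,"dy": 0,"dz": 0,"twist": 0},
  {"dx": 0,"dy": 0,"dz": 0,"twist": 0},
], grip=0.004)

```text
t: 2.65
eef_pos: [589.7, -74.6, 79.5]
tcp_rot: [3.141, -0.002, -0.001]
ft_force: [1.3, 3.3, 0.3]
opening: 0.165
```

>>> carry_out([
  {"dx": 0,"dy": 0,"dz": 0,"twist": 0},
  {"dx": 0,"dy": 0,"dz": 0,"twist": 0},
])

```text
t: 2.85
eef_pos: [589.7, -74.5, 79.4]
tcp_rot: [-3.142, -0.001, -0.001]
ft_force: [-0.8, 3.0, 6.3]
opening: 0.126
```

```bash
python3 - <<'E'
from h import *
c=np.array([514.8,-72.2]); th0=np.arctan2(-73+72.2,76)
s=state();p=s['eef_pos'];print(p,s['ft_force'],s['opening'])
r=np.hypot(*(p[:2]-c));print(r,np.degrees(np.arctan2(p[1]-c[1],p[0]-c[0])))
E
```

```text
[589.73267427 -74.54820685  79.41790728] [-0.81561682  3.02017342  6.28180263] 0.1260644693693916
74.96945876872424 -1.7949222710335961
```

>>> carry_out([
  {"dx": -0.0002,"dy": -0.0091,"dz": 0,"twist": -7},
  {"dx": -0.0016,"dy": -0.0181,"dz": 0,"twist": -14},
  {"dx": -0.004,"dy": -0.0269,"dz": 0,"twist": -21},
  {"dx": -0.0075,"dy": -0.0353,"dz": 0,"twist": -28},
  {"dx": -0.012,"dy": -0.0432,"dz": 0,"twist": -35},
])

```text
t: 3.35
eef_pos: [578.5, -30.8, 79.4]
tcp_rot: [3.14, -0.003, 0.615]
ft_force: [2.9, 4.0, 4.2]
opening: 0.13
```

>>> carry_out([
  {"dx": -0.0002,"dy": -0.0091,"dz": 0,"twist": -7},
  {"dx": -0.0016,"dy": -0.0181,"dz": 0,"twist": -14},
  {"dx": -0.0028,"dy": -0.0225,"dz": 0,"twist": -17.5},
  {"dx": -0.0028,"dy": -0.0225,"dz": 0,"twist": -17.5},
])

```text
t: 3.75
eef_pos: [562.9, -13.0, 79.4]
tcp_rot: [3.14, -0.003, 0.918]
ft_force: [3.3, 13.3, 5.2]
opening: 0.127
```

```bash
python3 - <<'E'
from h import *
c=np.array([514.8,-72.2])
s=state();p=s['eef_pos'];print(p,s['tcp_rot'],s['ft_force'],s['moment'],s['opening'])
r=np.hypot(*(p[:2]-c));print(r,np.degrees(np.arctan2(p[1]-c[1],p[0]-c[0])))
E
```

```text
[562.87254077 -13.035068    79.42866877] [ 3.14036909e+00 -2.79035532e-03  9.17531632e-01] [ 3.34504161 13.31892996  5.1912657 ] [ 2.36785908 -0.50646463 -0.24928884] 0.12660408948547658
76.23292173017926 50.90553824193285
```

>>> carry_out([
  {"dx": 0,"dy": -0.0039,"dz": 0,"twist": -3},
  {"dx": -0.0001,"dy": -0.0078,"dz": 0,"twist": -6},
  {"dx": -0.0005,"dy": -0.0117,"dz": 0,"twist": -9},
  {"dx": -0.0005,"dy": -0.0117,"dz": 0,"twist": -9},
])

```text
t: 4.15
eef_pos: [554.2, -6.8, 79.5]
tcp_rot: [3.138, -0.003, 1.074]
ft_force: [6.4, 11.7, 3.3]
opening: 0.126
```

```bash
python3 - <<'E'
from h import *
c=np.array([514.8,-72.2])
s=state();p=s['eef_pos'];print(p,s['tcp_rot'],s['ft_force'],s['moment'],s['opening'])
r=np.hypot(*(p[:2]-c));a=np.arctan2(p[1]-c[1],p[0]-c[0]);print(r,np.degrees(a), 'rad,tan F',s['ft_force'][:2]@[np.cos(a),np.sin(a)],s['ft_force'][:2]@[-np.sin(a),np.cos(a)])
E
```

```text
[554.18405942  -6.78671335  79.48239974] [ 3.13802365e+00 -3.07825937e-03  1.07378284e+00] [ 6.36705951 11.67143384  3.2544508 ] [ 2.032227   -0.99713239 -0.4063684 ] 0.12563095149486486
76.35445113130174 58.948677167019945 rad,tan F 13.28314829473351 0.5654962356848202
```

>>> carry_out([
  {"dx": 0.0008,"dy": -0.0026,"dz": 0,"twist": -2},
  {"dx": 0.0008,"dy": -0.0053,"dz": 0,"twist": -4},
  {"dx": 0.0008,"dy": -0.0053,"dz": 0,"twist": -4},
])

```text
t: 4.45
eef_pos: [553.9, -6.8, 79.6]
tcp_rot: [3.128, -0.003, 1.143]
ft_force: [22.5, -12.4, -11.5]
opening: 0.134
```

```bash
cat > f.py <<'E'
from h import *
c=np.array([514.8,-72.2])
s=state();p=s['eef_pos'];print(p,s['tcp_rot'],s['ft_force'],s['moment'],s['opening'])
r=np.hypot(*(p[:2]-c));a=np.arctan2(p[1]-c[1],p[0]-c[0]);print(r,np.degrees(a), 'rad,tan F',s['ft_force'][:2]@[np.cos(a),np.sin(a)],s['ft_force'][:2]@[-np.sin(a),np.cos(a)])
E
python3 f.py
```

```text
[553.89675722  -6.7884563   79.58658079] [ 3.12843183e+00 -2.53570571e-03  1.14314082e+00] [ 22.53450485 -12.37402331 -11.51376149] [-2.23321641 -3.78157247 -0.49715858] 0.13415376872883714
76.20516041568106 59.13305994643333 rad,tan F 0.939858907120305 -25.691185781190175
```

>>> carry_out([
  {"dx": 0,"dy": 0.0025,"dz": 0,"twist": 2},
  {"dx": 0,"dy": 0.003,"dz": 0,"twist": 3},
])

```text
t: 4.65
eef_pos: [554.0, -6.9, 79.5]
tcp_rot: [3.135, -0.002, 1.088]
ft_force: [9.6, -2.5, 0.4]
opening: 0.131
```

>>> carry_out([
  {"dx": 0,"dy": 0,"dz": 0,"twist": 0},
  {"dx": 0,"dy": 0,"dz": 0,"twist": 0},
  {"dx": 0,"dy": 0,"dz": -0.005,"twist": 0},
  {"dx": 0,"dy": 0,"dz": -0.03,"twist": 0},
  {"dx": 0,"dy": 0,"dz": -0.07,"twist": 0},
], grip=0.04)

```text
t: 5.15
eef_pos: [549.7, -5.8, 148.0]
tcp_rot: [-3.137, 0.002, 1.09]
ft_force: [-0.2, 0.2, 0.1]
opening: 0.411
```

>>> carry_out([
  {"dx": -0.0,"dy": 0,"dz": -0.04,"twist": 0},
  {"dx": -0.04,"dy": 0,"dz": -0.08,"twist": 0},
  {"dx": -0.075,"dy": 0,"dz": -0.12,"twist": 0},
  {"dx": -0.11,"dy": 0,"dz": -0.15,"twist": 0},
  {"dx": -0.11,"dy": 0,"dz": -0.15,"twist": 0},
], grip=0.07)

```text
t: 5.65
eef_pos: [499.5, -106.0, 302.9]
tcp_rot: [3.136, -0.0, 1.088]
ft_force: [0.4, 0.4, -0.6]
opening: 0.725
```

```bash
python3 f.py; python3 - <<'E'
from h import *
for i in range(6): s=state()
c=snap('wrist'); im=c['im']
for X in((514.8,-72.2,122),(554,-7,106)): print(proj(c,X)[0])
cv2.imwrite('pics/w2.png',im[:,:,::-1])
P=deppts(c)
for n,z,x,y,r in(('knob',122,515,-72,32),('tab',106,554,-7,25)):
    f=(np.abs(P[...,2]-z)<4)&(np.hypot(P[...,0]-x,P[...,1]-y)<r); m=P[f]; print(n,len(m))
    if len(m): print(m.mean(0),m.min(0),m.max(0))
E
```

```text
[ 499.53029962 -106.01229223  302.86998329] [ 3.13553656e+00 -1.63131731e-04  1.08826133e+00] [ 0.39585845  0.42599004 -0.63572738] [-0.01756059 -0.07503017 -0.03969279] 0.725415215305693
37.10033497631378 -114.30403261563602 rad,tan F -0.5511632121492922 0.18544687699157844
[319.16651689 179.70444813]
[323.65597069 101.10864107]
knob 1150
[513.6931048  -70.4183125  121.73693241] [494.52844055 -89.97245786 118.52791535] [532.70858514 -51.45026937 124.42213206]
tab 205
[553.16471533  -6.11471691 105.62903316] [545.18824051 -14.9157592  102.07503883] [561.60042611   2.88692065 107.78766775]
```

View pics/w2.png

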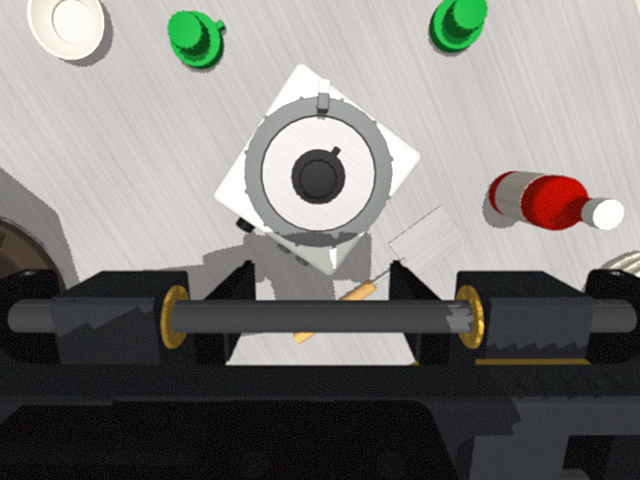

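The second wrist picture shows the tab at (323,101), on the same radius as the white rib at (323,85), so the ring is locked. The cap's ear at (336,151) has not turned. Next I go to the cap.

>>> carry_out([
  {"dx": 0.0376,"dy": -0.003,"dz": 0.03,"twist": 0},
  {"dx": 0.0376,"dy": -0.003,"dz": 0.075,"twist": 0},
  {"dx": 0.0376,"dy": -0.003,"dz": 0.12,"twist": 0},
  {"dx": 0.0376,"dy": -0.003,"dz": 0.15,"twist": 0},
  {"dx": 0.0376,"dy": -0.003,"dz": 0.15,"twist": 0},
])

```text
t: 6.2
eef_pos: [512.7, -67.4, 144.6]
tcp_rot: [-3.133, 0.002, 1.091]
ft_force: [0.0, -0.9, -0.2]
opening: 0.737
```

>>> carry_out([
  {"dx": 0,"dy": 0,"dz": 0,"twist": 0},
  {"dx": 0,"dy": 0,"dz": 0,"twist": 0},
])

```text
t: 6.4
eef_pos: [515.6, -68.7, 150.0]
tcp_rot: [3.14, -0.0, 1.091]
ft_force: [0.5, -1.3, 0.6]
opening: 0.732
```

>>> carry_out([
  {"dx": -0.0028,"dy": 0,"dz": 0.02,"twist": 0},
  {"dx": -0.0028,"dy": 0,"dz": 0.04,"twist": 0},
  {"dx": -0.0028,"dy": 0,"dz": 0.055,"twist": 0},
  {"dx": -0.0028,"dy": 0,"dz": 0.055,"twist": 0},
  {"dx": -0.0028,"dy": 0,"dz": 0.055,"twist": 0},
])

```text
t: 6.9
eef_pos: [514.2, -71.4, 94.9]
tcp_rot: [3.14, -0.0, 1.09]
ft_force: [0.8, -1.0, 0.2]
opening: 0.734
```

>>> carry_out([
  {"dx": 0,"dy": 0,"dz": 0,"twist": 0},
  {"dx": 0,"dy": 0,"dz": 0,"twist": 0},
  {"dx": 0,"dy": 0,"dz": 0,"twist": 0},
  {"dx": 0,"dy": 0,"dz": 0,"twist": 0},
  {"dx": 0,"dy": 0,"dz": 0,"twist": 0},
], grip=0.03)

```text
t: 7.4
eef_pos: [513.7, -71.3, 93.8]
tcp_rot: [3.141, 0.0, 1.09]
ft_force: [-0.1, 0.7, 2.8]
opening: 0.395
```

```bash
python3 f.py
```

```text
[513.69182821 -71.32850935  93.79475768] [3.14119566e+00 1.56185306e-05 1.09023681e+00] [-0.10343686  0.70533309  2.84877018] [-0.04207241  0.06686472 -0.00166175] 0.39469349425448674
1.4098016393235802 141.817711610875 rad,tan F 0.5173188794154809 -0.49048458998500666
```

>>> carry_out([
  {"dx": 0,"dy": 0,"dz": 0,"twist": -3},
  {"dx": 0,"dy": 0,"dz": 0,"twist": -6},
  {"dx": 0,"dy": 0,"dz": 0,"twist": -9},
  {"dx": 0,"dy": 0,"dz": 0,"twist": -12},
])

```text
t: 7.8
eef_pos: [513.8, -71.3, 93.8]
tcp_rot: [3.141, 0.0, 1.302]
ft_force: [-0.1, -0.8, 2.3]
opening: 0.396
```

```bash
python3 f.py
```

```text
[513.80293219 -71.33280224  93.82282695] [3.14105691e+00 4.57744381e-05 1.30177899e+00] [-0.1409942  -0.76722924  2.28223075] [-0.015197   -0.03992123 -0.06039355] 0.3960814365747251
1.3214295991483664 138.98494924761624 rad,tan F -0.3971143801672415 0.6714314836608419
```

>>> carry_out([
  {"dx": 0,"dy": 0,"dz": 0,"twist": -3},
  {"dx": 0,"dy": 0,"dz": 0,"twist": -6},
  {"dx": 0,"dy": 0,"dz": 0,"twist": -9},
])

```text
t: 8.1
eef_pos: [513.8, -71.3, 93.8]
tcp_rot: [3.141, 0.0, 1.459]
ft_force: [-0.8, 0.1, 1.2]
opening: 0.393
```

```bash
python3 f.py
```

```text
[513.79685921 -71.33384014  93.82776469] [3.14105503e+00 1.21527056e-04 1.45877079e+00] [-0.78951124  0.13655932  1.17593148] [-0.0300425  -0.12389659 -0.07809219] 0.39323153271510947
1.3253393312802282 139.19109988084585 rad,tan F 0.6868226931932083 0.41261487652601797
```

>>> carry_out([
  {"dx": 0,"dy": 0,"dz": 0,"twist": -3},
  {"dx": 0,"dy": 0,"dz": 0,"twist": -6},
  {"dx": 0,"dy": 0,"dz": 0,"twist": -9},
])

```text
t: 8.4
eef_pos: [513.8, -71.3, 93.8]
tcp_rot: [3.141, 0.0, 1.616]
ft_force: [-0.1, -0.2, 2.4]
opening: 0.399
```

```bash
python3 f.py
```

```text
[513.77965732 -71.3379074   93.81772643] [3.14109265e+00 2.10247533e-04 1.61588771e+00] [-0.05583693 -0.16460793  2.37853879] [-0.02734667 -0.12491087 -0.11405716] 0.3990817578456612
1.335777993382454 139.80536680386217 rad,tan F -0.06358427656580101 0.1617732179601699
```

>>> carry_out([
  {"dx": 0,"dy": 0,"dz": 0,"twist": -5},
  {"dx": 0,"dy": 0,"dz": 0,"twist": -10},
  {"dx": 0,"dy": 0,"dz": 0,"twist": -15},
  {"dx": 0,"dy": 0,"dz": 0,"twist": -20},
  {"dx": 0,"dy": 0,"dz": 0,"twist": -25},
])

```text
t: 8.9
eef_pos: [513.8, -71.3, 93.8]
tcp_rot: [3.141, 0.0, 2.054]
ft_force: [-0.2, 0.2, 1.7]
opening: 0.392
```

>>> carry_out([
  {"dx": 0,"dy": 0,"dz": 0,"twist": -5},
  {"dx": 0,"dy": 0,"dz": 0,"twist": -10},
  {"dx": 0,"dy": 0,"dz": 0,"twist": -15},
  {"dx": 0,"dy": 0,"dz": 0,"twist": -20},
  {"dx": 0,"dy": 0,"dz": 0,"twist": -20},
])

```text
t: 9.4
eef_pos: [514.0, -71.4, 93.8]
tcp_rot: [3.141, 0.001, 2.401]
ft_force: [2.3, -0.5, 1.1]
opening: 0.395
```

```bash
python3 f.py;  python3 - <<'E'
from h import *
t=snap('top');s=snap('scene');w=snap('wrist')
a=cv2.resize(t['im'][195:325,300:440],None,fx=2.8,fy=2.8,interpolation=cv2.INTER_CUBIC)
b=cv2.resize(s['im'][200:280,235:320],None,fx=4.4,fy=4.4,interpolation=cv2.INTER_CUBIC)
im=np.zeros((600,800,3),np.uint8); im[:a.shape[0],:a.shape[1]]=a; im[:b.shape[0],400:400+b.shape[1]]=b
ww=cv2.resize(w['im'][140:340,120:520],(440,220)); im[365:585,360:800]=ww
cv2.imwrite('pics/chk.png',im[:,:,::-1])
E
```

```text
[513.97807574 -71.38941224  93.81479352] [3.14120002e+00 8.69758820e-04 2.40052237e+00] [ 2.30207173 -0.52569453  1.1431145 ] [ 0.0712365  -0.38735148  0.02826177] 0.39521762198219723
1.154388150196296 135.39786742086991 rad,tan F -2.0082068221142557 -1.2421732441863635
```

View pics/chk.png

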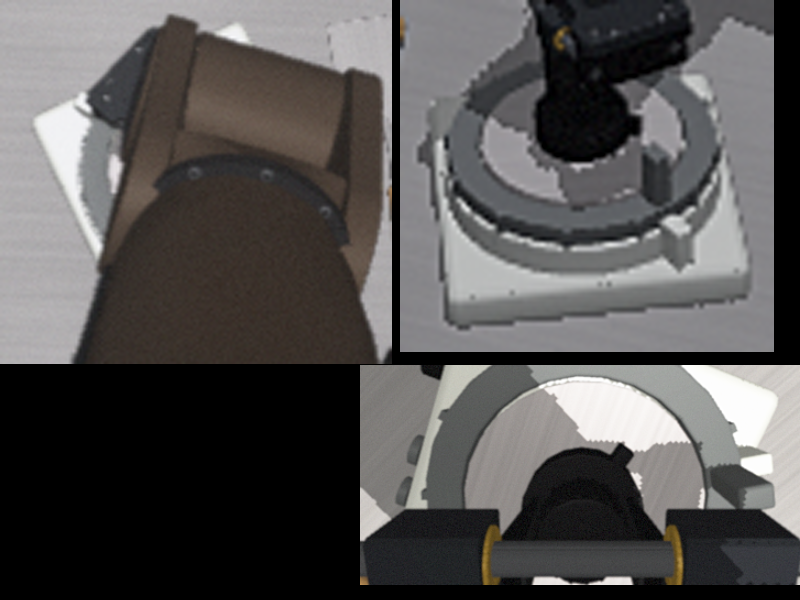

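The ear, at wrist-inset (622,455) and scene-inset (634,124), turned with the gripper by about 75°. The tab (657,175) still stands at the rib (677,235). Now I lift gently.

>>> carry_out([
  {"dx": 0,"dy": 0,"dz": -0.002,"twist": 0},
  {"dx": 0,"dy": 0,"dz": -0.004,"twist": 0},
  {"dx": 0,"dy": 0,"dz": -0.007,"twist": 0},
  {"dx": 0,"dy": 0,"dz": -0.01,"twist": 0},
])

```text
t: 9.95
eef_pos: [513.7, -71.3, 103.8]
tcp_rot: [3.142, 0.0, 2.399]
ft_force: [4.0, -0.3, -4.1]
opening: 0.392
```

```bash
python3 f.py
```

```text
[513.68608684 -71.30205405 103.79094408] [3.14157332e+00 1.82617953e-04 2.39892619e+00] [ 3.96167393 -0.31685544 -4.08895852] [-0.02106411 -0.90660455 -0.01124604] 0.39243962930126425
1.4307723294976884 141.12707213836674 rad,tan F -3.2831776999160063 -2.2396432545735334
```

>>> carry_out([
  {"dx": 0,"dy": 0,"dz": -0.01,"twist": 0},
  {"dx": 0,"dy": 0,"dz": -0.02,"twist": 0},
  {"dx": 0,"dy": 0,"dz": -0.035,"twist": 0},
  {"dx": 0,"dy": 0,"dz": -0.055,"twist": 0},
  {"dx": 0,"dy": 0,"dz": -0.075,"twist": 0},
])

```text
t: 10.45
eef_pos: [512.8, -71.1, 179.8]
tcp_rot: [-3.141, -0.001, 2.399]
ft_force: [-0.9, -0.8, -1.5]
opening: 0.394
```

>>> carry_out([
  {"dx": 0,"dy": 0,"dz": -0.01,"twist": 0},
  {"dx": 0,"dy": 0,"dz": -0.015,"twist": 0},
  {"dx": 0,"dy": 0,"dz": -0.015,"twist": 0},
  {"dx": 0,"dy": 0,"dz": -0.015,"twist": 0},
  {"dx": 0,"dy": 0,"dz": -0.015,"twist": 0},
])

```text
t: 10.95
eef_pos: [513.3, -71.2, 192.9]
tcp_rot: [-3.141, -0.001, 2.399]
ft_force: [0.3, 0.0, -1.0]
opening: 0.394
```

```bash
python3 f.py;  python3 - <<'E'
from h import *
s=snap('scene')
cv2.imwrite('pics/fin.png',cv2.resize(s['im'][140:300,180:400],None,fx=3.5,fy=3.5,interpolation=cv2.INTER_CUBIC)[:,:,::-1])
P=deppts(s); m=(np.abs(P[...,2]-105)<4)&(np.hypot(P[...,0]-554,P[...,1]+7)<15); print('tab',m.sum(),P[m].mean(0))
E
```

```text
[513.25778777 -71.1933391  192.86838153] [-3.14089036e+00 -1.21152106e-03  2.39924111e+00] [ 0.28266972  0.04376247 -1.02946728] [ 0.04375919 -0.14719373 -0.05923867] 0.39387298275350524
1.8416798629002227 146.86597880004283 rad,tan F -0.21278547601631678 -0.1911535115614482
tab 20 [556.93103871  -1.69521381 104.88292194]
```

View pics/fin.png

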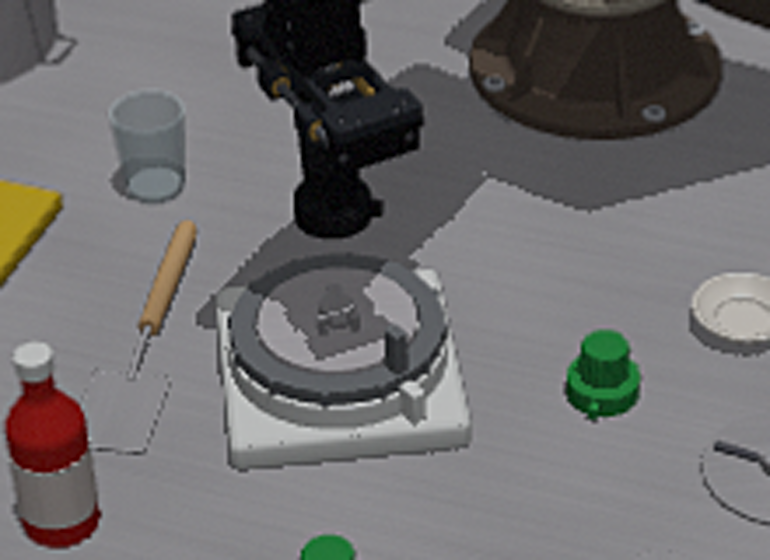

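The black cap, at crop (335,205), is held above the bare hub (338,312). The tab (397,348) stands at the rib (412,400), and the bystanders visible in this crop are in place.

```bash
python3 -c "
from cell import *
print(job_done())"
```

```text
the job is handed in; nothing more can be done
None
```

The job is handed in at about 11 s of the 53 s allowed, with the cap held above its seat and the ring locked; no verdict is reported.

- **Ring:** I pinched the tab and turned it about 61° counter-clockwise to the hard stop, where it pushed back with about 26 N. The tab ended at 59.1° about the axis against 59.6° measured for the rib. In the last picture it still stands on the rib's radius.
- **Cap:** I tried counter-clockwise first and it turned lightly, at about 0.1 N m or less, past the 25° where a stop would have shown. So the thread is right-handed, and I did not try the other way. I turned it 75° while seated, and the ear was seen to have turned with it. It then lifted off freely.
- **End state:** The cap is held with the fingers 37.5 mm open, about 99 mm above the seat and about 2 mm off the axis.
- **Bystanders:** Those visible in the last picture had not moved. The slicing disc was only partly in that crop, and the mixing bowl and sauce jar were outside it, so I did not recheck those.
- **Disagreements:** The scene camera put positions about 2–5 mm off the top and wrist views. I went by the top and wrist views, and the grasps fitted.

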